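# Level the inspection plate and hold it

## Robot

A 7-joint arm with a two-finger parallel gripper is mounted at the origin on a cart in front of the work surface, level with it; the furniture and walls round the work are solid. World frame = base frame: x ahead of the robot, y to its left, z up, the work surface at z = 0. Lengths are in m, angles in rad, forces in N, time in s.
With the tool pointing down it reaches from about 0.4 to 0.85 m from the base axis. Payload 10.4 kg.
Tool frame: the origin (TCP) lies between the finger pads; the fingertips stand 14 mm ahead of it and the grasp point (between the pads) lies 5 mm behind it; z points along the fingers, y is the direction in which the jaws open and shut (so a half turn about z gives the same grasp; the last joint's range is limited). The gripper opens to 87 mm and grips with 3 to 60 N. Pads are 19 mm wide; open, the fingers measure 117 mm over their backs; the gripper's body (75 mm by 190 mm) begins 51 mm behind the grasp point.
Start: joints at [1.121, 0.332, -0.065, 1.46, 0.022, 1.35, -0.088], TCP at [0.259, -0.569, 0.237] pointing down, gripper open.
Joint ranges: [-2.6, 2.6], [-0.5, 2.12], [-1.47, 1.34], [0.16, 2.42], [-1.27, 4.41], [0.06, 2.06], [-2.6, 2.6]. Speed limits (rad/s): [2.22, 2.22, 2.79, 2.79, 3.14, 3.14, 3.14].

## Interface

Orientations are given as a unit quaternion [x, y, z, w].
In Python, from bench import readout, camera, calibration, order gives the robot as it stands.
- The arm moves only by the tool apply_moves, never from a script. Its argument "deltas" is a list of rows, each an object with "translation": the shift along the world's x, y, z in m, a list of three; "turn": the turn, a rotation vector about the world's x, y, z in rad, a list of three; "hand": the finger opening in m, from 0 to 0.087. A call has 1 to 5 rows; each row shifts and turns the pose as measured when the row begins; what a row does not reach is not made up. A row lasts 1/10 s, in which the tool goes at most 50 mm and 8.59 degrees, less where a joint would pass 70% of its speed; a pose out of reach is approached as far as the arm can. A call with a gripper value outside its range is refused whole. The fingers move at their own pace and stop on an object; "newtons" is the grip in N (left out, the last holds). Time passes only in rows, so rows that do not move let the fingers close. It gives the time, the measured TCP pose, the force and the opening at its end, in the units of the state.
- readout.read_state(): the state, without advancing time (a new reading comes with each control period).
- camera(name): name is "scene" or "top" or "wrist"; returns the picture (420x560x3 uint8, red, green, blue); there is no depth.
- calibration(name): a dict with "fx", "fy", "cx", "cy" (pixels), "D" ([k1, k2, p1, p2, k3] as OpenCV has them; the pictures are not rectified), "extrinsics" (4x4, takes a point from world to camera coordinates). Camera axes: x right, y down, z forward; pixel columns grow to the right and rows downward; lengths in m; the calibration is good to about 2 mm. A picture is of the moment at which its call begins: read the wrist's pose just before it. calibration takes no time and is no camera call; for the wrist camera it gives the pose at the moment of the call.
- order.close_job(): hands the job in, once; it reports no verdict.
The state is a dict: "time": time; "joint_positions": joint angles; "joint_vel": joint speeds; "joint_torque": joint torques, N m; "ee_pos": TCP position; "eef_rot": TCP orientation; "ft_force": force on the tool from outside, world axes, zero at the start; "torque": the same for the moment, N m; "width": finger opening in m.
Only numpy, scipy, OpenCV 4.12 (cv2) and the standard library are available. Lean on these libraries where they do the work, as an engineer would, in place of code of your own. Each camera call takes 0.05 s, during which the arm holds its last target. There are 200 camera calls.

## Task

Close up the small inspection stand by pushing its drawer fully shut, then lay the spirit level flat on the middle of the dark plate, between the two white lines and along them, and let go of it. Then take the black knob beside the plate, press it down until the foot under it sits firmly on its brass pad, and turn it while pressing until the level's bubble rests midway between its two black marks. Finish holding the knob: keep it gripped and pressed so that the foot stays seated and the bubble stays centred, and leave the other things on the desk where they are.

Things in the scene. Friction and masses are not known exactly. Their poses are not given: they have to be found in the camera images.
- plate_top (a point): centre of the upper face of the dark plate of the stand (130 mm in x, 160 mm in y, about 80 mm above the desk when level; at the start springs tip it up by 0.045 rad on the knob's side). z out of the plate, x from the drawer's side to the back, y along the white lines (at x = +-18 mm) and away from the knob. It tips about a hinge under its +y edge. The stand's base is fixed
- drawer_pull (a point): middle of the front face of the drawer's steel lip (56 mm wide, 10 mm high, about 54 mm above the desk, 13 mm out from the white drawer front of 142x38 mm). Axes as plate_top: the drawer closes along +x with about 1 N. Shut, this point lies 77 mm to the -x side of the plate's centre
- drawer (a joint): how far the drawer stands open, m: 0 is shut, at most 0.06
- level_center (a point): centre (half-way up) of the loose spirit level: aluminium bar 120 mm long (x), 26 mm wide (y), 30 mm high, 0.25 kg, black ends, on top a bright green vial with a pale bubble (vial top 33 mm above the underside). z up; either end may point either way on the plate. It starts flat on the desk, to the left
- bubble (a joint): displacement of the bubble from the middle of the vial, m, positive towards the level's +x end; 0 is centred, travel ends at +-0.020. It goes to the higher end and settles in about 1 s. Bubble 16 mm long, black marks 10 mm either side of the middle
- knob_grip (a point): middle of the round knurled black knob, 40 mm across, 28 mm high (this point is half-way up), over a 52 mm flange whose top lies 14 mm below. Upright axis, 140 mm to the -y side of the plate's centre, 60 mm clear of the plate. Clockwise from above screws the foot out and raises the plate on this side, 3 mm a radian, about 12 mm of bubble. Start: up to 1.2 rad from level, either way
- knob: the knob; origin on its axis, 19 mm below knob_grip. Pressing it swings the plate down about 10 mm here until the foot meets its pad (at most 6 N); the knob's own spring also gives (from 4.5 N, 0.9 N/mm, 8 mm to a hard stop). With 9 to 12 N on it the foot is seated; let go, it springs up. Turning takes about 0.1 N m; it stays where it is turned
- level: the spirit level; origin under its centre, axes as level_center
- foot: black rubber foot disc, 26 mm across, on the screw under the knob; origin at the middle of its underside
- foot_pad: brass pad, 38 mm across, fixed on the stand's base, top 12 mm above the desk, on which the foot is to be seated; origin under its centre
- loupe: bystander: black inspection loupe standing to the far left, 35 mm across, 40 mm high, origin under its centre
- eraser: bystander: blue and white eraser at the front edge of the desk, 43x23x12 mm, origin under its centre
- flange_part: bystander: turned steel flange at the front edge of the desk, 58 mm across, 30 mm high, origin under its centre
- the_hand_stamp: bystander: hand stamp with an orange handle at the far right, 25x36x74 mm, origin under its centre

How it is judged:
By the outcome, as a careful person would: the job done as asked, in the order asked, and still so for the second after the job is handed in, while the arm keeps its last pose, push and grip.
It also fails if it takes over 61 s, if anything falls off the work surface, if the arm or the gripper's body presses on something with over 40 N, if the wrist force passes 120 N, or if a joint passes its speed limit or range.

## Working session

There is one attempt and no reset: what is moved stays moved. The work goes in short steps, Python scripts to look and compute and a tool call to move; the robot and the scene stay as the last step left them, time stands still between calls to the robot, and variables do not carry over. Pictures are saved under pics/ and viewed, about 8 in all and at most 12, crops included, and the job is handed in when it is done.

Besides the shell and the picture viewer there is one more tool, called after "Request:" as name([rows], argument=value, ...), one row to a line, values as JSON. apply_moves: Moves the arm, as the interface text tells. Its arguments: {"type":"object","properties":{"deltas":{"type":"array","items":{"type":"object","properties":{"translation":{"type":"array","items":{"type":"number"}},"turn":{"type":"array","items":{"type":"number"}},"hand":{"type":"number"}}}},"newtons":{"type":"number"}},"required":["deltas"]}

```bash
mkdir -p pics && ls
python3 - <<'E'
from bench import readout,camera,calibration
import cv2,numpy as np
s=readout.read_state();print({k:np.round(v,3).tolist() for k,v in s.items()})
a=camera("scene");b=camera("top")
cv2.imwrite("pics/scene0.png",a[:,:,::-1]);cv2.imwrite("pics/top0.png",b[:,:,::-1])
for n in("scene","top","wrist"):
    c=calibration(n);print(n,{k:np.round(v,4).tolist() for k,v in c.items()})
E
```

```text
pics
{'time': 0.0, 'joint_positions': [1.121, 0.333, -0.065, 1.461, 0.022, 1.35, -0.088], 'joint_vel': [-0.002, -0.001, -0.001, 0.001, -0.001, -0.001, 0.001], 'joint_torque': [-0.002, -62.326, 0.023, -38.989, -0.061, 0.04, 0.0], 'ee_pos': [0.259, -0.569, 0.236], 'eef_rot': [0.977, 0.212, -0.0, -0.001], 'ft_force': [-0.517, -0.311, 0.053], 'torque': [0.051, -0.01, 0.029], 'width': 0.087}
scene {'fx': 417.4945, 'fy': 417.4945, 'cx': 279.4493, 'cy': 206.9084, 'D': [-0.1231, 0.0, 0.0, 0.0, 0.0], 'extrinsics': [[-0.8408, -0.5413, 0.0018, 0.5806], [-0.2847, 0.4394, -0.852, 0.138], [0.4604, -0.7169, -0.5236, 0.8427], [0.0, 0.0, 0.0, 1.0]]}
top {'fx': 464.0248, 'fy': 464.0248, 'cx': 280.9196, 'cy': 206.0268, 'D': [-0.0285, 0.0, 0.0, 0.0, 0.0], 'extrinsics': [[-0.0165, -0.9998, -0.0103, 0.2299], [-0.9926, 0.0176, -0.1202, 0.5774], [0.1203, 0.0082, -0.9927, 1.3087], [0.0, 0.0, 0.0, 1.0]]}
wrist {'fx': 313.8453, 'fy': 313.8453, 'cx': 282.1319, 'cy': 211.2526, 'D': [-0.0633, 0.0, 0.0, 0.0, 0.0], 'extrinsics': [[0.414, -0.9103, -0.0011, -0.6245], [-0.8775, -0.3995, 0.2653, -0.0321], [-0.242, -0.1089, -0.9642, 0.3898], [0.0, 0.0, 0.0, 1.0]]}
```

View pics/scene0.png

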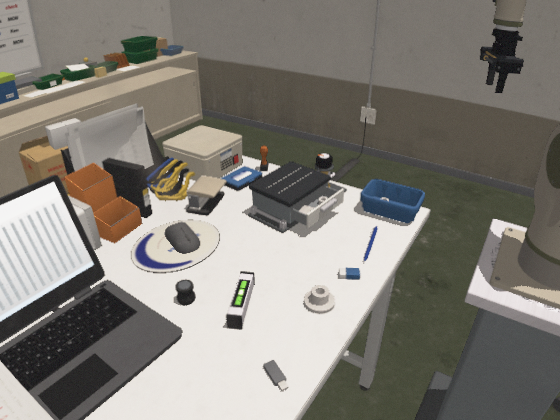

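View pics/top0.png

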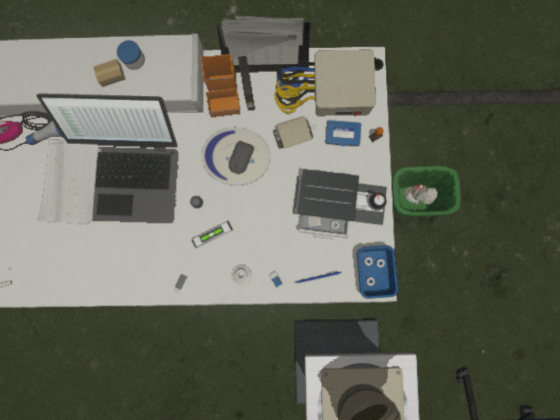

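The scene view shows the stand at (295,195) with its drawer open, the knob at (324,160), the level at (240,298) and the loupe at (185,292). In the top view the plate is at (327,194), the knob at (378,200), the drawer front at (323,235), and the level at (212,234). Next I'll make an enlarged montage so I can pick corners.

```bash
cat > h.py <<'E'
import cv2,numpy as np
from bench import readout,camera,calibration
def ray(name,px,c=None):
    c=c or calibration(name)
    K=np.array([[c["fx"],0,c["cx"]],[0,c["fy"],c["cy"]],[0,0,1]]);E=np.array(c["extrinsics"])
    u=cv2.undistortPoints(np.array([[px]],float),K,np.array(c["D"]))[0,0]
    R=E[:3,:3];d=R.T@np.array([u[0],u[1],1]);return -R.T@E[:3,3],d/np.linalg.norm(d)
def onz(name,px,z,c=None):
    o,d=ray(name,px,c);return o+d*(z-o[2])/d[2]
def tri(*obs):  # obs: (name,px[,calib])
    A=np.zeros((3,3));b=np.zeros(3);L=[ray(*o) for o in obs]
    for o,d in L:
        P=np.eye(3)-np.outer(d,d);A+=P;b+=P@o
    X=np.linalg.solve(A,b);return X,max(np.linalg.norm((np.eye(3)-np.outer(d,d))@(X-o)) for o,d in L)
def proj(name,X,c=None):
    c=c or calibration(name)
    K=np.array([[c["fx"],0,c["cx"]],[0,c["fy"],c["cy"]],[0,0,1]]);E=np.array(c["extrinsics"])
    return cv2.projectPoints(np.array([X],float),cv2.Rodrigues(E[:3,:3])[0],E[:3,3],K,np.array(c["D"]))[0][0,0]
E
python3 - <<'E'
import cv2,numpy as np
t=cv2.imread("pics/top0.png");s=cv2.imread("pics/scene0.png")
a=cv2.resize(t[160:250,288:396],None,fx=4,fy=4,interpolation=cv2.INTER_CUBIC)
b=cv2.resize(s[145:235,240:360],None,fx=3,fy=3,interpolation=cv2.INTER_CUBIC)
l=cv2.resize(t[215:255,185:240],None,fx=5,fy=5,interpolation=cv2.INTER_CUBIC)
m=cv2.resize(s[265:332,220:262],None,fx=3,fy=3,interpolation=cv2.INTER_CUBIC)
C=np.zeros((600,800,3),np.uint8)
for im,x,y in((a,0,0),(b,436,0),(l,0,365),(m,436,365)):C[y:y+im.shape[0],x:x+im.shape[1]]=im
cv2.imwrite("pics/m1.png",C)
E
```

```text
(no output)
```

View pics/m1.png

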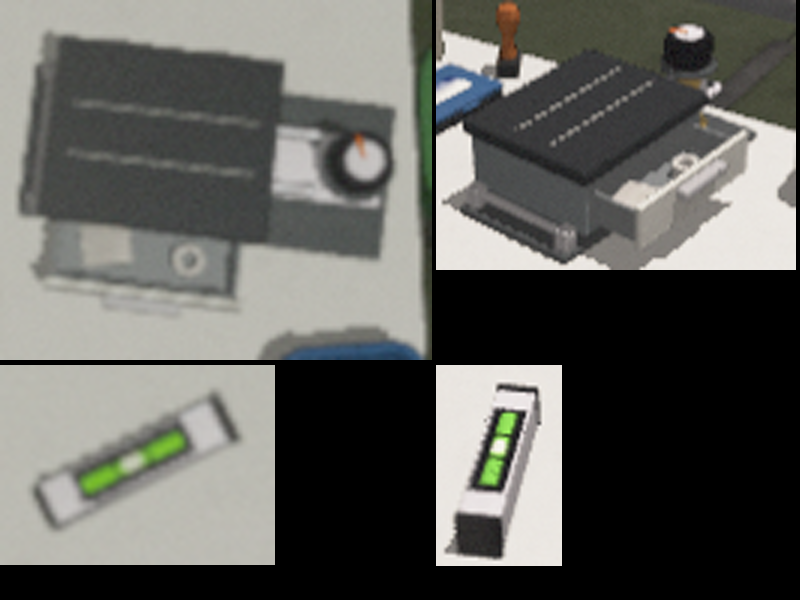

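The montage shows all four plate corners in both views. It also shows the drawer lip at (145,305) and (703,178), the knob cap with its orange pointer at (362,160) and (690,37), and the level with its green vial.

Run:
```python
from h import *
ct,cs=calibration("top"),calibration("scene")
T=lambda u,v:(288-.4+u/4,160-.4+v/4); S=lambda u,v:(240-.3+(u-436)/3,145-.3+v/3)
P={"pl++":((49,35),(467,125)),"pl-+":((38,214),(581,181)),"pl--":((269,243),(716,93)),"pl+-":((284,63),(592,50)),
"l1+":((74,102),(517,129)),"l1-":((256,125),(619,69)),"l2+":((70,152),(554,144)),"l2-":((252,174),(652,84)),
"cap":((362,161),(691,35)),"lip":((145,305),(703,180))}
R={}
for k,(a,b) in P.items():
    X,e=tri(("top",T(*a),ct),("scene",S(*b),cs));R[k]=X;print(k,X.round(4),round(e*1000,1))
c=np.mean([R[k] for k in R if k[:2]=="pl"],0);c2=np.mean([R[k] for k in R if k[0:2] in("l1","l2")],0)
print("centre",c.round(4),c2.round(4))
for a,b in(("pl+-","pl++"),("pl--","pl-+"),("l1-","l1+"),("l2-","l2+"),("pl-+","pl++"),("pl--","pl+-")):
    d=R[b]-R[a];print(a,b,np.linalg.norm(d).round(4),np.arctan2(d[1],d[0]).round(4))
# level
pts={}
for n in("top","scene"):
    im=cv2.imread(f"pics/{n}0.png");h=cv2.cvtColor(im,cv2.COLOR_BGR2HSV)
    m=cv2.inRange(h,(40,150,100),(75,255,255))
    x0,y0,x1,y1=(185,215,240,255) if n=="top" else (220,265,262,332)
    k=np.zeros_like(m);k[y0:y1,x0:x1]=m[y0:y1,x0:x1]
    r=cv2.minAreaRect(cv2.findNonZero(k));print(n,r);pts[n]=r[0]
    bx=cv2.boxPoints(r);e=sorted([(np.linalg.norm(bx[i]-bx[(i+1)%4]),i) for i in range(4)])[:2]
    for _,i in e:print("end",n,((bx[i]+bx[(i+1)%4])/2),onz(n,(bx[i]+bx[(i+1)%4])/2,.033,ct if n=="top" else cs).round(4))
print(tri(("top",pts["top"],ct),("scene",pts["scene"],cs)))
for n in pts:print(onz(n,pts[n],.032))
```

```text
pl++ [0.6778 0.1611 0.0772] 5.9
pl-+ [0.5559 0.1743 0.0711] 0.3
pl-- [0.5284 0.0132 0.0834] 3.6
pl+- [ 0.6563 -0.0017  0.0835] 2.6
l1+ [0.6331 0.1472 0.0798] 1.1
l1- [0.6138 0.0206 0.0852] 0.8
l2+ [0.5971 0.1504 0.079 ] 1.8
l2- [0.5796 0.0241 0.0819] 0.9
cap [ 0.5842 -0.0506  0.0973] 2.3
lip [0.4912 0.0994 0.0552] 0.5
centre [0.6046 0.0867 0.0788] [0.6059 0.0856 0.0815]
pl+- pl++ 0.1643 1.4396
pl-- pl-+ 0.164 1.4021
l1- l1+ 0.1281 1.4194
l2- l2+ 0.1275 1.4335
pl-+ pl++ 0.1228 -0.1084
pl-- pl+- 0.1287 -0.1155
top ((211.20004272460938, 233.90005493164062), (2.683281421661377, 21.0190372467041), 63.43495178222656)
end top [220.60004 229.20006] [0.5172 0.3956 0.033 ]
end top [201.80005 238.60005] [0.4909 0.45   0.033 ]
scene ((240.53672790527344, 292.2110290527344), (4.5975661277771, 24.041439056396484), 16.699243545532227)
end scene [243.99086 280.69727] [0.5139 0.3971 0.033 ]
end scene [237.0826 303.7248] [0.4878 0.4522 0.033 ]
(array([0.50358591, 0.42294244, 0.02948936]), np.float64(0.0007954802996163895))
[0.50409922 0.42298085 0.032     ]
[0.50111879 0.42467852 0.032     ]
```

Checks on the measurements:
- **Plate:** 0.128 × 0.164 m with its centre near (0.605, 0.086, 0.081), which fits.
- **Knob:** 138 mm from the plate centre, which fits.
- **Vial:** its height measures 0.029–0.033.
- **Drawer:** open by about 38 mm.
- **Plate yaw:** about −0.145 rad.

I'll do the drawer first.

Request:
apply_moves([
  {"translation": [0.02, 0.045, 0], "turn": [0, 0, -0.143], "hand": 0.0},
  {"translation": [0.02, 0.045, 0], "turn": [0, 0, -0.143], "hand": 0.0},
  {"translation": [0.02, 0.045, 0], "turn": [0, 0, -0.143], "hand": 0.0},
  {"translation": [0.02, 0.045, 0], "turn": [0, 0, -0.143], "hand": 0.0},
  {"translation": [0.02, 0.045, 0], "turn": [0, 0, 0], "hand": 0.0},
], newtons=20)

```text
time: 0.6
ee_pos: [0.3522, -0.3473, 0.2322]
eef_rot: [0.997, -0.081, -0.002, -0.002]
ft_force: [0.8, 0.5, -0.2]
width: 0.0548
```

Request:
apply_moves([
  {"translation": [0.015, 0.047, 0], "turn": [0, 0, 0], "hand": 0.0},
  {"translation": [0.015, 0.047, 0], "turn": [0, 0, 0], "hand": 0.0},
  {"translation": [0.015, 0.047, 0], "turn": [0, 0, 0], "hand": 0.0},
  {"translation": [0.015, 0.047, 0], "turn": [0, 0, 0], "hand": 0.0},
  {"translation": [0.015, 0.047, 0], "turn": [0, 0, 0], "hand": 0.0},
])

```text
time: 1.1
ee_pos: [0.4261, -0.1082, 0.2314]
eef_rot: [0.997, -0.082, -0.003, -0.002]
ft_force: [1.3, 0.5, 0.1]
width: 0.0148
```

Request:
apply_moves([
  {"translation": [0.002, 0.043, 0], "turn": [0, 0, 0.018], "hand": 0.0},
  {"translation": [0.002, 0.043, 0], "turn": [0, 0, 0], "hand": 0.0},
  {"translation": [0.002, 0.043, -0.02], "turn": [0, 0, 0], "hand": 0.0},
  {"translation": [0.002, 0.043, -0.02], "turn": [0, 0, 0], "hand": 0.0},
  {"translation": [0.002, 0.043, -0.02], "turn": [0, 0, 0], "hand": 0.0},
])

```text
time: 1.6
ee_pos: [0.4369, 0.1168, 0.1719]
eef_rot: [0.997, -0.072, 0.001, -0.001]
ft_force: [0.9, 0.3, 0.3]
width: 0.0005
```

Request:
apply_moves([
  {"translation": [0, 0, -0.03], "turn": [0, 0, 0], "hand": 0.0},
  {"translation": [0, 0, -0.03], "turn": [0, 0, 0], "hand": 0.0},
  {"translation": [0, 0, -0.02], "turn": [0, 0, 0], "hand": 0.0},
  {"translation": [0, 0, 0], "turn": [0, 0, 0], "hand": 0.0},
])

```text
time: 2.0
ee_pos: [0.4337, 0.1245, 0.0871]
eef_rot: [0.998, -0.066, -0.001, -0.003]
ft_force: [0.5, -0.4, -0.0]
width: 0.0003
```

Run:
```python
from h import *
s=readout.read_state();print(s["ee_pos"],s["eef_rot"],s["joint_positions"])
c=calibration("wrist");w=camera("wrist");cv2.imwrite("pics/w1.png",w[:,:,::-1]);np.save("w1.npy",c,allow_pickle=True)
```

```text
[0.43366155 0.12445015 0.08707544] [ 0.99783553 -0.06569755 -0.00103982 -0.00264615] [ 0.31103514  0.16616372 -0.72379836  2.04100425  0.12555367  0.9786895
 -2.17844188]
```

View pics/w1.png

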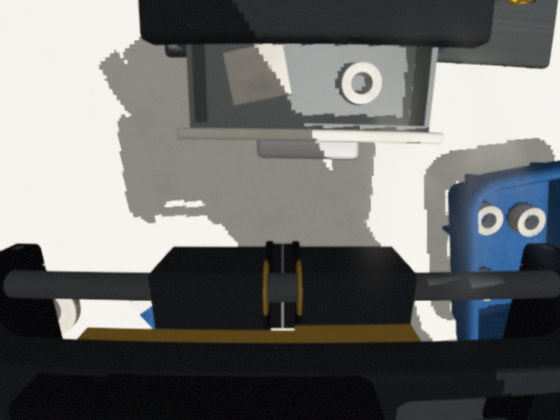

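The wrist view shows the lip from (258,150) to (357,158), the fingers closed at (282,290), and the drawer open.

Run:
```python
from h import *
c=np.load("w1.npy",allow_pickle=True).item()
for p in((258,157),(357,158)):print(onz("wrist",p,.05,c).round(4))
print(((onz("wrist",(258,157),.05,c)+onz("wrist",(357,158),.05,c))/2).round(4))
# lip from three views
T=lambda u,v:(287.6+u/4,159.6+v/4)
print(tri(("top",T(145,308)),("wrist",(307.5,157.5),c)))
for p in((180,131),(441,138)):print("front top",onz("wrist",p,.064,c).round(4))
```

```text
[0.4896 0.1314 0.05  ]
[0.4816 0.074  0.05  ]
[0.4856 0.1027 0.05  ]
(array([0.4884818 , 0.10305603, 0.0784158 ]), np.float64(0.0014348560955060425))
front top [0.5101 0.1693 0.064 ]
front top [0.4885 0.0308 0.064 ]
```

Request:
apply_moves([
  {"translation": [0, -0.012, -0.02], "turn": [0, 0, -0.01], "hand": 0.0},
  {"translation": [0, -0.004, -0.01], "turn": [0, 0, 0], "hand": 0.0},
  {"translation": [0.015, -0.002, 0], "turn": [0, 0, 0], "hand": 0.0},
  {"translation": [0.015, -0.002, 0], "turn": [0, 0, 0], "hand": 0.0},
  {"translation": [0.01, -0.001, 0], "turn": [0, 0, 0], "hand": 0.0},
])

```text
time: 2.55
ee_pos: [0.4779, 0.103, 0.0627]
eef_rot: [0.997, -0.071, 0.003, -0.003]
ft_force: [-0.7, -0.4, -0.4]
width: 0.0004
```

Request:
apply_moves([
  {"translation": [0.01, -0.0015, 0], "turn": [0, 0, 0], "hand": 0.0},
  {"translation": [0.01, -0.0015, 0], "turn": [0, 0, 0], "hand": 0.0},
  {"translation": [0.01, -0.0015, 0], "turn": [0, 0, 0], "hand": 0.0},
])

```text
time: 2.85
ee_pos: [0.5099, 0.0985, 0.0639]
eef_rot: [0.997, -0.071, 0.003, -0.003]
ft_force: [-1.5, 0.2, -0.9]
width: 0.0006
```

Request:
apply_moves([
  {"translation": [0.004, -0.0005, -0.005], "turn": [0, 0, 0], "hand": 0.0},
  {"translation": [0.004, -0.0005, -0.002], "turn": [0, 0, 0], "hand": 0.0},
  {"translation": [0.004, -0.0005, 0], "turn": [0, 0, 0], "hand": 0.0},
])

```text
time: 3.15
ee_pos: [0.5188, 0.0969, 0.0555]
eef_rot: [0.997, -0.071, -0.002, -0.001]
ft_force: [-28.4, -2.7, 16.6]
width: 0.0004
```

Request:
apply_moves([
  {"translation": [0.004, -0.0005, 0], "turn": [0, 0, 0], "hand": 0.0},
  {"translation": [0.004, -0.0005, 0], "turn": [0, 0, 0], "hand": 0.0},
])

```text
time: 3.35
ee_pos: [0.5185, 0.0972, 0.0534]
eef_rot: [0.998, -0.07, -0.011, 0.0]
ft_force: [-20.0, 2.2, 13.5]
width: 0.0002
```

The force rose to 28 N at x=0.519, where the shut position was predicted, so the drawer is shut. I'll back off, rise, and go over to the level.

Request:
apply_moves([
  {"translation": [-0.03, 0.004, 0.003], "turn": [0, 0, 0], "hand": 0.0},
  {"translation": [-0.02, 0.01, 0.04], "turn": [0, 0, 0.14], "hand": 0.087},
  {"translation": [0, 0.02, 0.045], "turn": [0, 0, 0.145], "hand": 0.087},
  {"translation": [0, 0.035, 0.03], "turn": [0, 0, 0.145], "hand": 0.087},
  {"translation": [0, 0.045, 0.01], "turn": [0, 0, 0.145], "hand": 0.087},
])

```text
time: 3.85
ee_pos: [0.4647, 0.2079, 0.1823]
eef_rot: [0.975, 0.22, -0.014, 0.007]
ft_force: [1.0, 1.1, -0.4]
width: 0.0244
```

Request:
apply_moves([
  {"translation": [0.004, 0.048, 0], "turn": [0, 0, 0.145], "hand": 0.087},
  {"translation": [0.004, 0.045, 0], "turn": [0, 0, 0.145], "hand": 0.087},
  {"translation": [0, 0.04, 0], "turn": [0, 0, 0.145], "hand": 0.087},
  {"translation": [0, 0.03, 0], "turn": [0, 0, 0.145], "hand": 0.087},
  {"translation": [0, 0.02, 0], "turn": [0, 0, 0.145], "hand": 0.087},
])

```text
time: 4.35
ee_pos: [0.4736, 0.4018, 0.1854]
eef_rot: [0.826, 0.563, -0.005, 0.01]
ft_force: [0.8, -0.5, -0.0]
width: 0.0648
```

Request:
apply_moves([
  {"translation": [0, 0, 0], "turn": [0, 0, 0.145], "hand": 0.087},
  {"translation": [0, 0, 0], "turn": [0, 0, 0.145], "hand": 0.087},
  {"translation": [0, 0, 0], "turn": [0, 0, 0.145], "hand": 0.087},
  {"translation": [0, 0, 0], "turn": [0, 0, 0.145], "hand": 0.087},
  {"translation": [0, 0, 0], "turn": [0, 0, 0.145], "hand": 0.087},
])

```text
time: 4.85
ee_pos: [0.4715, 0.4078, 0.1838]
eef_rot: [0.564, 0.826, -0.001, 0.01]
ft_force: [0.5, 0.6, -0.5]
width: 0.0867
```

Run:
```python
from h import *
s=readout.read_state();print(s["ee_pos"].tolist() if hasattr(s["ee_pos"],"tolist") else s["ee_pos"],s["eef_rot"],s["joint_positions"])
c=calibration("wrist");w=camera("wrist")[:,:,::-1].copy();np.save("w2.npy",c,allow_pickle=True);cv2.imwrite("pics/w2.png",w)
t=camera("top")[:,:,::-1].copy();cv2.imwrite("pics/top2.png",t)
a=cv2.resize(t[170:250,288:396],None,fx=2.2,fy=2.2,interpolation=cv2.INTER_CUBIC)
C=np.zeros((420,800,3),np.uint8);C[:,:560]=w;C[:a.shape[0],560:560+a.shape[1]]=a[:,:240]
cv2.imwrite("pics/m2.png",C)
h=cv2.cvtColor(w,cv2.COLOR_BGR2HSV);m=cv2.inRange(h,(40,150,80),(75,255,255))
r=cv2.minAreaRect(cv2.findNonZero(m));print(r)
bx=cv2.boxPoints(r);e=sorted([(np.linalg.norm(bx[i]-bx[(i+1)%4]),i) for i in range(4)])[:2]
P=[onz("wrist",(bx[i]+bx[(i+1)%4])/2,.031,c) for _,i in e];print(P,np.mean(P,0),np.degrees(np.arctan2(*(P[0]-P[1])[1::-1])),np.linalg.norm(P[0]-P[1]))
print(tri(("wrist",r[0],c),("top",(211.2,233.9)),("scene",(240.54,292.21))))
```

```text
[0.4714964094266961, 0.4077861474973492, 0.1837581956202216] [ 0.56354624  0.8260264  -0.00137755  0.00970205] [-0.01993832  0.60054348 -1.09998098  1.49567039  0.55798545  1.38211821
 -0.78351504]
((317.02349853515625, 194.44615173339844), (61.336158752441406, 9.881060600280762), 86.98721313476562)
[array([0.48995199, 0.45155769, 0.031     ]), array([0.51720835, 0.3959107 , 0.031     ])] [0.50358017 0.4237342  0.031     ] 116.09600594790479 0.061963668490793294
(array([0.50351653, 0.42342036, 0.02948755]), np.float64(0.0010488472599166374))
```

View pics/m2.png

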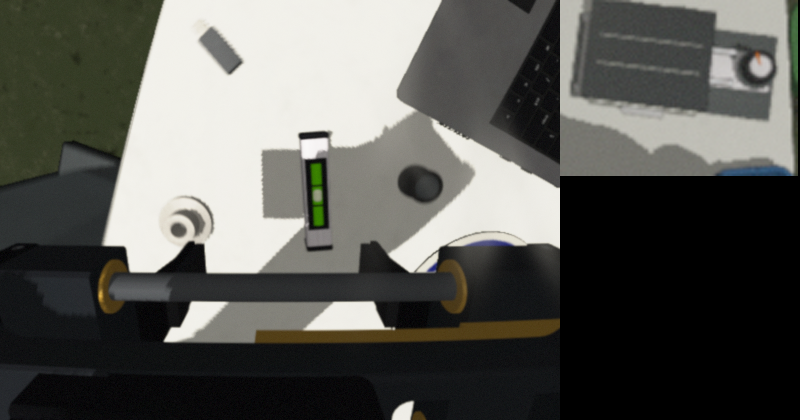

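The drawer front is flush under the plate, so it is shut. The level is at (0.5035, 0.4236), its axis is at 116°, and its height checks out. The loupe is well clear. I'll grasp the level now.

Request:
apply_moves([
  {"translation": [0.02, 0.01, -0.03], "turn": [0.013, 0.014, 0.04], "hand": 0.06},
  {"translation": [0.012, 0.006, -0.04], "turn": [0, 0, 0.038], "hand": 0.06},
  {"translation": [0, 0, -0.02], "turn": [0, 0, 0], "hand": 0.06},
  {"translation": [0, 0, 0], "turn": [0, 0, 0], "hand": 0.06},
])

```text
time: 5.35
ee_pos: [0.5058, 0.4244, 0.0913]
eef_rot: [0.54, 0.842, 0.001, 0.0]
ft_force: [-0.8, -0.6, 0.2]
width: 0.0643
```

```bash
cat >> h.py <<'E'
from scipy.spatial.transform import Rotation as Ro
def goal(pos,heading,tilt=(0,0,0)):
    """shift and turn from the present pose to TCP pos, tool x at heading (deg), tool down, then tilted by world rotvec"""
    s=readout.read_state();a=np.radians(heading)/2
    q=Ro.from_rotvec(tilt)*Ro.from_quat([np.cos(a),np.sin(a),0,0])
    r=(q*Ro.from_quat(s["eef_rot"]).inv()).as_rotvec()
    print("t",round(s["time"],2),"pos",np.round(s["ee_pos"],4),"shift",(np.array(pos)-s["ee_pos"]).round(4),"turn",r.round(4),"F",np.round(s["ft_force"],1),"w",round(s["width"],4),"j7",round(s["joint_positions"][6],2))
E
python3 -c "
from h import *
goal((.5035,.4236,.018),116)"
```

```text
t 5.35 pos [0.5058 0.4244 0.0913] shift [-0.0023 -0.0008 -0.0733] turn [-0.0022  0.0021  0.0238] F [-0.8 -0.6  0.2] w 0.0643 j7 -0.74
```

Request:
apply_moves([
  {"translation": [-0.0023, -0.0008, -0.03], "turn": [0, 0, 0.024], "hand": 0.06},
  {"translation": [0, 0, -0.025], "turn": [0, 0, 0], "hand": 0.06},
  {"translation": [0, 0, -0.016], "turn": [0, 0, 0], "hand": 0.06},
  {"translation": [0, 0, 0], "turn": [0, 0, 0], "hand": 0.06},
])

```text
time: 5.75
ee_pos: [0.5047, 0.4249, 0.0223]
eef_rot: [0.535, 0.845, 0.003, 0.001]
ft_force: [0.1, -0.0, -0.3]
width: 0.0601
```

```bash
python3 -c "
from h import *
goal((.5035,.4236,.018),116)"
```

```text
t 5.75 pos [0.5047 0.4249 0.0223] shift [-0.0012 -0.0013 -0.0043] turn [-0.0048  0.0054  0.0119] F [ 0.1 -0.  -0.3] w 0.0601 j7 -0.77
```

Request:
apply_moves([
  {"translation": [-0.001, -0.001, -0.003], "turn": [-0.005, 0.005, 0.012], "hand": 0.06},
  {"translation": [0, 0, 0], "turn": [0, 0, 0], "hand": 0.0},
  {"translation": [0, 0, 0], "turn": [0, 0, 0], "hand": 0.0},
  {"translation": [0, 0, 0], "turn": [0, 0, 0], "hand": 0.0},
  {"translation": [0, 0, 0], "turn": [0, 0, 0], "hand": 0.0},
], newtons=25)

```text
time: 6.25
ee_pos: [0.5053, 0.4259, 0.0246]
eef_rot: [0.531, 0.848, 0.003, 0.001]
ft_force: [-0.7, 0.6, -0.2]
width: 0.0357
```

Request:
apply_moves([
  {"translation": [0, 0, 0], "turn": [0, 0, 0], "hand": 0.0},
  {"translation": [0, 0, 0.03], "turn": [0, 0, 0], "hand": 0.0},
  {"translation": [0, 0, 0.045], "turn": [0, 0, 0], "hand": 0.0},
  {"translation": [0, 0, 0.045], "turn": [0, 0, 0], "hand": 0.0},
  {"translation": [0, 0, 0.03], "turn": [0, 0, 0], "hand": 0.0},
])

```text
time: 6.75
ee_pos: [0.5023, 0.4221, 0.1729]
eef_rot: [0.53, 0.848, -0.003, -0.001]
ft_force: [-0.4, 0.4, -1.8]
width: 0.0256
```

```bash
python3 -c "
from h import *
goal((.6055,.086,.17),81.7)"
```

```text
t 6.75 pos [0.5023 0.4221 0.1729] shift [ 0.1032 -0.3361 -0.0029] turn [ 0.0029 -0.0056 -0.5975] F [-0.4  0.4 -1.8] w 0.0256 j7 -0.69
```

Request:
apply_moves([
  {"translation": [0.014, -0.044, 0], "turn": [0, 0, -0.1], "hand": 0.0},
  {"translation": [0.014, -0.045, 0], "turn": [0, 0, -0.1], "hand": 0.0},
  {"translation": [0.014, -0.045, 0], "turn": [0, 0, -0.1], "hand": 0.0},
  {"translation": [0.014, -0.045, 0], "turn": [0, 0, -0.1], "hand": 0.0},
  {"translation": [0.014, -0.045, 0], "turn": [0, 0, -0.1], "hand": 0.0},
])

```text
time: 7.25
ee_pos: [0.5682, 0.201, 0.1786]
eef_rot: [0.724, 0.69, 0.002, -0.002]
ft_force: [0.9, -0.1, -2.2]
width: 0.0259
```

Request:
apply_moves([
  {"translation": [0.014, -0.043, 0], "turn": [0, 0, -0.07], "hand": 0.0},
  {"translation": [0.01, -0.03, 0], "turn": [0, 0, 0], "hand": 0.0},
  {"translation": [0, 0, 0], "turn": [0, 0, 0], "hand": 0.0},
  {"translation": [0, 0, 0], "turn": [0, 0, 0], "hand": 0.0},
])

```text
time: 7.65
ee_pos: [0.5945, 0.1143, 0.1771]
eef_rot: [0.754, 0.656, -0.0, 0.0]
ft_force: [0.7, 0.2, -1.7]
width: 0.0257
```

Run:
```python
from h import *
goal((.6055,.086,.13),81.7)
c=calibration("wrist");w=camera("wrist")[:,:,::-1].copy();np.save("w3.npy",c,allow_pickle=True);cv2.imwrite("pics/w3.png",w)
```

```text
t 7.65 pos [0.5945 0.1143 0.1771] shift [ 0.011  -0.0283 -0.0471] turn [ 0.0004 -0.0004 -0.0059] F [ 0.7  0.2 -1.7] w 0.0257 j7 -0.71
```

View pics/w3.png

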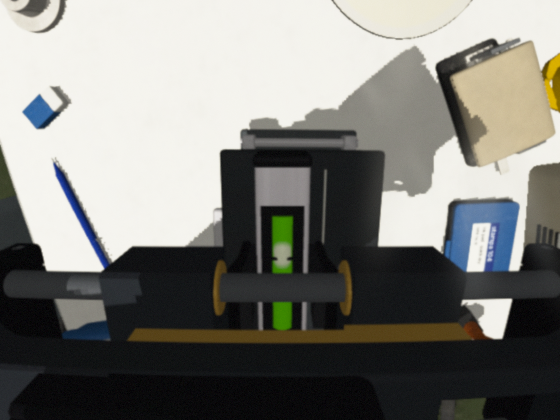

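The wrist view shows the plate's far edge at row 151 (columns 221–384) and its +x line at column 325. The held level's black end spans columns 254–311, and the bubble is at (282,253).

Run:
```python
from h import *
c=np.load("w3.npy",allow_pickle=True).item()
A=onz("wrist",(221,151),.079,c);B=onz("wrist",(384,151),.079,c)
print("edge",A,B,np.linalg.norm(A-B),np.degrees(np.arctan2(*(B-A)[1::-1])))
x=np.array([np.cos(-.145),np.sin(-.145),0]);y=np.array([-x[1],x[0],0])
M=(A+B)/2;print("centre from edge",M-.08*y)
for z in(.182,.185):
    p,q=onz("wrist",(254,153),z,c),onz("wrist",(311,153),z,c);print("level end",p,q,np.linalg.norm(p-q),(p+q)/2-.06*y)
w=cv2.imread("pics/w3.png");m=cv2.inRange(cv2.cvtColor(w,cv2.COLOR_BGR2HSV),(40,150,60),(75,255,255));m[:,:260]=0;m[:,305:]=0
ys,xs=np.nonzero(m)
for r0,r1 in((215,240),(300,325)):
    k=(ys>=r0)&(ys<r1);print(r0,xs[k].mean() if k.any() else None)
p=onz("wrist",(xs[(ys>=215)&(ys<240)].mean(),227.5),.184,c);q=onz("wrist",(xs[(ys>=300)&(ys<325)].mean(),312.5),.184,c)
print("axis deg",np.degrees(np.arctan2(*(p-q)[1::-1])),ys.min(),ys.max())
```

```text
edge [0.55496543 0.17346147 0.079     ] [0.68046674 0.15613185 0.079     ] 0.1266921233315598 -7.8618681399559005
centre from edge [0.60615669 0.08563618 0.079     ]
level end [0.59036135 0.17575881 0.182     ] [0.61578138 0.17220778 0.182     ] 0.025666862967304166 [0.59440182 0.11461294 0.182     ]
level end [0.59066067 0.17597567 0.185     ] [0.61554681 0.17249922 0.185     ] 0.025127791703005716 [0.59443419 0.11486709 0.185     ]
215 282.01988071570577
300 282.0
axis deg 82.02675397623037 216 329
```

The level is held centred (0.3 mm off the TCP). The plate centre comes out at (0.606, 0.086) by two independent routes. I'll move over it, tilt to match the plate, and lower.

Request:
apply_moves([
  {"translation": [0.0115, -0.0283, -0.02], "turn": [-0.04, 0.006, -0.006], "hand": 0.0},
  {"translation": [0, 0, -0.02], "turn": [0, 0, 0], "hand": 0.0},
  {"translation": [0, 0, -0.015], "turn": [0, 0, 0], "hand": 0.0},
  {"translation": [0, 0, 0], "turn": [0, 0, 0], "hand": 0.0},
])

```text
time: 8.1
ee_pos: [0.605, 0.091, 0.1207]
eef_rot: [0.754, 0.657, -0.015, 0.013]
ft_force: [-1.0, 0.3, -2.9]
width: 0.0257
```

```bash
python3 -c "
from h import *
goal((.606,.086,.108),81.8,(-.042,.006,0))"
```

```text
t 8.1 pos [0.605  0.091  0.1207] shift [ 0.001  -0.005  -0.0127] turn [-0.0017  0.0001 -0.0067] F [-1.   0.3 -2.9] w 0.0257 j7 -0.73
```

Request:
apply_moves([
  {"translation": [0.001, -0.005, -0.005], "turn": [0, 0, -0.007], "hand": 0.0},
  {"translation": [0, 0, -0.004], "turn": [0, 0, 0], "hand": 0.0},
  {"translation": [0, 0, 0], "turn": [0, 0, 0], "hand": 0.0},
])

```text
time: 8.4
ee_pos: [0.6059, 0.0884, 0.1126]
eef_rot: [0.755, 0.656, -0.015, 0.013]
ft_force: [-0.1, 0.7, -1.9]
width: 0.026
```

```bash
python3 -c "
from h import *
goal((.606,.086,.108),81.8,(-.042,.006,0))"
```

```text
t 8.4 pos [0.6059 0.0884 0.1126] shift [ 0.0001 -0.0024 -0.0046] turn [-0.0031  0.0013 -0.0026] F [-0.1  0.7 -1.9] w 0.026 j7 -0.73
```

Request:
apply_moves([
  {"translation": [0, -0.003, -0.003], "turn": [0, 0, 0], "hand": 0.0},
  {"translation": [0, -0.001, -0.002], "turn": [0, 0, 0], "hand": 0.0},
])

```text
time: 8.6
ee_pos: [0.6063, 0.0853, 0.1095]
eef_rot: [0.755, 0.656, -0.014, 0.013]
ft_force: [-7.8, -1.4, 12.0]
width: 0.0259
```

Request:
apply_moves([
  {"translation": [0, 0, -0.002], "turn": [0, 0, 0], "hand": 0.0},
])

```text
time: 8.7
ee_pos: [0.6064, 0.0851, 0.1092]
eef_rot: [0.755, 0.656, -0.014, 0.014]
ft_force: [-9.2, -4.2, 18.5]
width: 0.0257
```

Request:
apply_moves([
  {"translation": [0, 0, -0.002], "turn": [0, 0, 0], "hand": 0.0},
])

```text
time: 8.8
ee_pos: [0.6064, 0.085, 0.1091]
eef_rot: [0.755, 0.655, -0.014, 0.014]
ft_force: [-9.5, -2.1, 16.2]
width: 0.026
```

Request:
apply_moves([
  {"translation": [-0.0005, 0, 0.0015], "turn": [0, 0, 0], "hand": 0.0},
])

```text
time: 8.9
ee_pos: [0.6063, 0.0853, 0.1116]
eef_rot: [0.755, 0.655, -0.013, 0.015]
ft_force: [-0.1, 0.3, -2.3]
width: 0.0257
```

Request:
apply_moves([
  {"translation": [0, 0, 0], "turn": [0, 0, 0], "hand": 0.045},
  {"translation": [0, 0, 0], "turn": [0, 0, 0], "hand": 0.045},
  {"translation": [0, 0, 0], "turn": [0, 0, 0], "hand": 0.045},
  {"translation": [0, 0, 0.02], "turn": [0, 0, 0], "hand": 0.045},
  {"translation": [0, 0, 0.04], "turn": [0, 0, 0], "hand": 0.05},
])

```text
time: 9.4
ee_pos: [0.6046, 0.0834, 0.1688]
eef_rot: [0.755, 0.655, -0.016, 0.013]
ft_force: [1.4, -0.4, 0.6]
width: 0.0472
```

Request:
apply_moves([
  {"translation": [0, -0.02, 0.045], "turn": [0, 0, 0], "hand": 0.06},
  {"translation": [0, -0.03, 0.02], "turn": [0.042, -0.006, 0], "hand": 0.06},
  {"translation": [-0.005, -0.045, 0], "turn": [0, 0, 0], "hand": 0.06},
  {"translation": [-0.01, -0.035, 0], "turn": [0, 0, 0], "hand": 0.06},
  {"translation": [0, 0, 0], "turn": [0, 0, 0], "hand": 0.06},
])

```text
time: 9.9
ee_pos: [0.5902, -0.049, 0.2417]
eef_rot: [0.754, 0.657, 0.004, 0.001]
ft_force: [0.7, -0.2, -1.7]
width: 0.0595
```

Run:
```python
from h import *
goal((.585,-.052,.15),81.8)
c=calibration("wrist");w=camera("wrist")[:,:,::-1].copy();np.save("w4.npy",c,allow_pickle=True);cv2.imwrite("pics/w4.png",w)
t=camera("top")[:,:,::-1].copy();s=camera("scene")[:,:,::-1].copy();cv2.imwrite("pics/top4.png",t);cv2.imwrite("pics/scene4.png",s)
a=cv2.resize(t[165:245,290:390],(300,240),interpolation=cv2.INTER_CUBIC);b=cv2.resize(s[145:235,240:352],(299,240),interpolation=cv2.INTER_CUBIC)
C=np.zeros((480,800,3),np.uint8);C[:375,:500]=cv2.resize(w,(500,375));C[:240,500:800]=a;C[240:480,501:800]=b
cv2.imwrite("pics/m4.png",C)
```

```text
t 9.9 pos [ 0.5902 -0.049   0.2417] shift [-0.0052 -0.003  -0.0917] turn [-0.0035  0.0075 -0.0056] F [ 0.7 -0.2 -1.7] w 0.0595 j7 -0.38
```

View pics/m4.png

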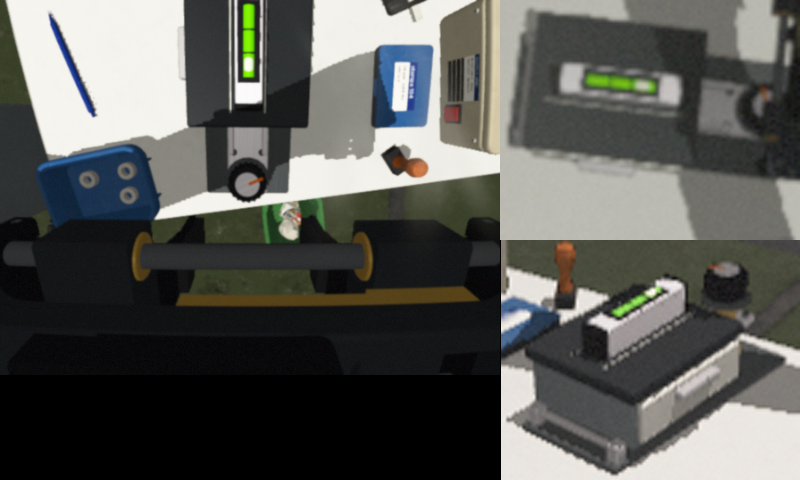

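The level lies between the two white lines and along them, and the drawer is shut. The bubble sits at the knob end, as expected with that side tipped up. The knob cap is at about (278,205) in the full wrist image.

Run:
```python
from h import *
c=np.load("w4.npy",allow_pickle=True).item()
w=cv2.imread("pics/w4.png");h=cv2.cvtColor(w,cv2.COLOR_BGR2HSV)
# knob: dark round blob; cap: light disc inside
k=w[170:235,245:315];g=cv2.cvtColor(k,cv2.COLOR_BGR2GRAY)
cir=cv2.HoughCircles(cv2.GaussianBlur(g,(3,3),0),cv2.HOUGH_GRADIENT,1,40,param1=80,param2=12,minRadius=12,maxRadius=28);print(cir)
ko=cir[0,0,:2]+[245,170] if cir is not None else (278,204)
T=lambda u,v:(287.6+u/4,159.6+v/4); S=lambda u,v:(239.7+(u-436)/3,144.7+v/3)
top,sc=("top",T(362,161)),("scene",S(691,35))
for px in(ko,(278,204.5)):
    print(px,tri(("wrist",px,c),top,sc),onz("wrist",px,.097,c))
print(onz("top",top[1],.097),onz("scene",sc[1],.097))
# level ends / plate -y edge
e=onz("wrist",(248*1.12,105*1.12),.115,c);p=onz("wrist",(248*1.12,127*1.12),.086,c);print("lev end",e,"plate edge",p)
x=np.array([np.cos(-.145),np.sin(-.145),0]);y=np.array([-x[1],x[0],0]);print("level centre",e+.06*y,"knob pred",np.array([.606,.086,0])-.14*y)
cv2.imwrite("pics/k4.png",cv2.resize(w[0:240,200:360],None,fx=2.5,fy=2.5))
```

```text
[[[31.5 36.5 13.2]]]
[276.5 206.5] (array([ 0.58476919, -0.05104292,  0.09679202]), np.float64(0.0026454978547573657)) [ 0.58560826 -0.05107348  0.097     ]
(278, 204.5) (array([ 0.58530826, -0.05043853,  0.0966412 ]), np.float64(0.0034110537351770397)) [ 0.58731655 -0.04931082  0.097     ]
[ 0.58626847 -0.04971475  0.097     ] [ 0.58227775 -0.05196617  0.097     ]
lev end [0.59843348 0.02992499 0.115     ] plate edge [0.59519222 0.00832308 0.086     ]
level centre [0.60710303 0.08929534 0.115     ] knob pred [ 0.58577106 -0.05253083  0.        ]
```

View pics/k4.png

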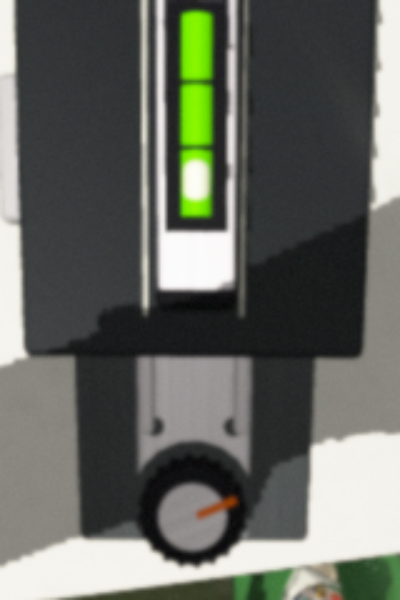

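The knob axis comes out at (0.5855, −0.0515) from three views and from the 140 mm prediction, with its top at z≈0.097. I'll descend with the fingers at 0.06.

Request:
apply_moves([
  {"translation": [-0.0047, -0.0025, -0.03], "turn": [-0.003, 0.007, -0.005], "hand": 0.06},
  {"translation": [0, 0, -0.04], "turn": [0, 0, 0], "hand": 0.06},
  {"translation": [0, 0, -0.03], "turn": [0, 0, 0], "hand": 0.06},
  {"translation": [0, 0, 0], "turn": [0, 0, 0], "hand": 0.06},
])

```text
time: 10.45
ee_pos: [0.5864, -0.0365, 0.1397]
eef_rot: [0.75, 0.662, 0.003, -0.001]
ft_force: [-0.1, -0.7, 0.3]
width: 0.0601
```

```bash
cat >> h.py <<'E'
def bub(name,img,P0,ang,z=.0):
    """bubble offset from the vial middle (mm, along ang) and vial half length, sampled along the vial line; img BGR"""
    c=calibration(name);u=np.array([np.cos(ang),np.sin(ang),0]);v=np.array([-u[1],u[0],0])
    s=np.arange(-.042,.042,.0005);best=None
    for t0 in np.arange(-.006,.0061,.001):
        prof=[]
        for t in(-.0015,0,.0015):
            px=np.array([proj(name,P0+a*u+(t+t0)*v,c) for a in s],np.float32)
            prof.append(cv2.remap(img,px[None,:,0].copy(),px[None,:,1].copy(),cv2.INTER_CUBIC)[0].astype(float))
        p=np.mean(prof,0);sat=np.clip(p[:,1]-p[:,2],0,None)
        if best is None or sat.sum()>best[0]:best=(sat.sum(),t0,p)
    p=best[2];B,G,R=p.T
    sat=G-np.minimum(B,R);on=s[sat>.5*np.percentile(sat,90)]
    a,b=on.min(),on.max();w=np.where((s>a-.001)&(s<b+.001),np.clip(np.minimum(B,R)-.5*np.min(B[(s>a)&(s<b)])-.5*np.max(B[(s>a)&(s<b)]),0,None),0)
    return [round(1000*k,2) for k in((w*s).sum()/w.sum()-(a+b)/2,(b-a)/2,(a+b)/2,best[1])]
E
python3 - <<'E'
from h import *
goal((.5855,-.0515,.092),81.8)
for n in("top","scene"):
    print(n,"desk",bub(n,cv2.imread(f"pics/{n}0.png"),np.array([.5035,.4236,.032]),np.radians(-64)),"plate tipped",bub(n,cv2.imread(f"pics/{n}4.png"),np.array([.607,.087,.115]),np.radians(81.8)))
E
```

```text
t 10.45 pos [ 0.5864 -0.0365  0.1397] shift [-0.0009 -0.015  -0.0477] turn [-0.0059  0.0034 -0.0185] F [-0.1 -0.7  0.3] w 0.0601 j7 -0.44
top desk [np.float64(-0.16), np.float64(31.75), np.float64(0.25), np.float64(0.0)] plate tipped [np.float64(-19.5), np.float64(31.25), np.float64(-2.25), np.float64(0.0)]
scene desk [np.float64(0.91), np.float64(31.5), np.float64(-1.5), np.float64(-3.0)] plate tipped [np.float64(-21.09), np.float64(33.25), np.float64(-2.25), np.float64(3.0)]
```

The bubble estimator reads about 0 on the desk (−0.2 mm top view, +0.9 mm scene view) and about −20 mm when tipped, as it should. The descent drifted in y, so I'll correct that.

Request:
apply_moves([
  {"translation": [-0.001, -0.012, -0.01], "turn": [-0.006, 0.003, -0.018], "hand": 0.06},
  {"translation": [0, -0.003, -0.01], "turn": [0, 0, 0], "hand": 0.06},
  {"translation": [0, 0, 0], "turn": [0, 0, 0], "hand": 0.06},
])

```text
time: 10.75
ee_pos: [0.5868, -0.0498, 0.1211]
eef_rot: [0.755, 0.656, 0.001, 0.001]
ft_force: [0.1, 0.1, -0.1]
width: 0.0597
```

```bash
python3 -c "
from h import *
goal((.5855,-.0515,.092),81.8)"
```

```text
t 10.75 pos [ 0.5868 -0.0498  0.1211] shift [-0.0013 -0.0017 -0.0291] turn [-0.0001  0.0027 -0.0029] F [ 0.1  0.1 -0.1] w 0.0597 j7 -0.45
```

Request:
apply_moves([
  {"translation": [-0.001, -0.002, -0.01], "turn": [0, 0.003, -0.003], "hand": 0.06},
  {"translation": [0, 0, -0.01], "turn": [0, 0, 0], "hand": 0.06},
  {"translation": [0, 0, -0.006], "turn": [0, 0, 0], "hand": 0.06},
])

```text
time: 11.05
ee_pos: [0.5874, -0.0521, 0.0957]
eef_rot: [0.756, 0.654, 0.001, 0.001]
ft_force: [-0.1, -0.3, -0.5]
width: 0.06
```

```bash
python3 -c "
from h import *
goal((.5855,-.0515,.087),81.8)"
```

```text
t 11.05 pos [ 0.5874 -0.0521  0.0957] shift [-0.0019  0.0006 -0.0087] turn [0.0004 0.0035 0.0012] F [-0.1 -0.3 -0.5] w 0.06 j7 -0.47
```

Lower onto the flange in small steps, then close gently.

Request:
apply_moves([
  {"translation": [-0.002, 0, -0.005], "turn": [0, 0.003, 0], "hand": 0.06},
  {"translation": [0, 0, -0.003], "turn": [0, 0, 0], "hand": 0.045},
  {"translation": [0, 0, 0], "turn": [0, 0, 0], "hand": 0.0},
  {"translation": [0, 0, 0], "turn": [0, 0, 0], "hand": 0.0},
], newtons=6)

```text
time: 11.45
ee_pos: [0.5848, -0.0519, 0.0862]
eef_rot: [0.756, 0.654, -0.0, -0.0]
ft_force: [-0.3, -0.3, -0.5]
width: 0.0435
```

Request:
apply_moves([
  {"translation": [0, 0, 0], "turn": [0, 0, 0], "hand": 0.0},
  {"translation": [0, 0, -0.002], "turn": [0, 0, 0], "hand": 0.0},
])

```text
time: 11.65
ee_pos: [0.5854, -0.0522, 0.0849]
eef_rot: [0.756, 0.654, -0.0, 0.0]
ft_force: [-3.3, -2.7, 3.4]
width: 0.0396
```

The jaws stop at 39.6 mm, which matches the 40 mm knob. Now I'll press.

Request:
apply_moves([
  {"translation": [0, 0, -0.003], "turn": [0, 0, 0], "hand": 0.0},
  {"translation": [0, 0, -0.003], "turn": [0, 0, 0], "hand": 0.0},
  {"translation": [0, 0, -0.003], "turn": [0, 0, 0], "hand": 0.0},
])

```text
time: 11.95
ee_pos: [0.5852, -0.0536, 0.0764]
eef_rot: [0.757, 0.654, -0.001, 0.001]
ft_force: [-2.9, -2.7, 6.5]
width: 0.0398
```

Request:
apply_moves([
  {"translation": [0, 0, -0.003], "turn": [0, 0, 0], "hand": 0.0},
])

```text
time: 12.05
ee_pos: [0.5852, -0.054, 0.0734]
eef_rot: [0.757, 0.654, -0.001, 0.001]
ft_force: [-2.8, -2.3, 6.8]
width: 0.0398
```

Request:
apply_moves([
  {"translation": [0, 0.001, -0.002], "turn": [0, 0, 0], "hand": 0.0},
])

```text
time: 12.15
ee_pos: [0.5851, -0.054, 0.0714]
eef_rot: [0.757, 0.653, -0.002, 0.002]
ft_force: [-3.7, -5.0, 7.2]
width: 0.0397
```

Request:
apply_moves([
  {"translation": [0, 0.001, -0.002], "turn": [0, 0, 0], "hand": 0.0},
])

```text
time: 12.25
ee_pos: [0.5851, -0.0541, 0.0696]
eef_rot: [0.757, 0.653, -0.002, 0.002]
ft_force: [-5.0, -4.1, 8.2]
width: 0.0395
```

Request:
apply_moves([
  {"translation": [0, 0, -0.002], "turn": [0, 0, 0], "hand": 0.0},
])

```text
time: 12.35
ee_pos: [0.5851, -0.0542, 0.0679]
eef_rot: [0.757, 0.653, -0.003, 0.003]
ft_force: [-4.7, 2.0, 9.4]
width: 0.0399
```

Request:
apply_moves([
  {"translation": [-0.0007, 0, -0.0015], "turn": [0, 0, 0], "hand": 0.0},
], newtons=20)

```text
time: 12.45
ee_pos: [0.5851, -0.0542, 0.067]
eef_rot: [0.757, 0.653, -0.002, 0.003]
ft_force: [-1.7, -1.2, 10.8]
width: 0.0394
```

Request:
apply_moves([
  {"translation": [0, 0, 0], "turn": [0, 0, 0], "hand": 0.0},
  {"translation": [0, 0, 0], "turn": [0, 0, 0], "hand": 0.0},
  {"translation": [0, 0, 0], "turn": [0, 0, 0], "hand": 0.0},
  {"translation": [0, 0, 0], "turn": [0, 0, 0], "hand": 0.0},
  {"translation": [0, 0, 0], "turn": [0, 0, 0], "hand": 0.0},
])

```text
time: 12.95
ee_pos: [0.5852, -0.0542, 0.0695]
eef_rot: [0.757, 0.653, -0.003, 0.004]
ft_force: [-3.8, -1.4, 8.1]
width: 0.0397
```

Request:
apply_moves([
  {"translation": [0, 0, 0], "turn": [0, 0, 0], "hand": 0.0},
  {"translation": [0, 0, 0], "turn": [0, 0, 0], "hand": 0.0},
  {"translation": [0, 0, 0], "turn": [0, 0, 0], "hand": 0.0},
  {"translation": [0, 0, 0], "turn": [0, 0, 0], "hand": 0.0},
  {"translation": [0, 0, 0], "turn": [0, 0, 0], "hand": 0.0},
])

```text
time: 13.45
ee_pos: [0.5851, -0.0541, 0.0712]
eef_rot: [0.757, 0.653, -0.003, 0.005]
ft_force: [-2.9, -1.2, 7.1]
width: 0.0397
```

```bash
cat > meas.py <<'E'
from h import *
import sys
goal((.585,-.053,.066),float(sys.argv[2]) if len(sys.argv)>2 else 81.8)
for n in("top","scene"):
    im=np.mean([camera(n)[:,:,::-1].astype(np.float32) for _ in range(3)],0).round().astype(np.uint8);cv2.imwrite(f"pics/{n}_{sys.argv[1]}.png",im)
    print(n,bub(n,im,np.array([.607,.087,.113]),np.radians(81.8)))
goal((.585,-.053,.066),81.8)
E
python3 meas.py a
```

```text
t 13.45 pos [ 0.5851 -0.0541  0.0712] shift [-0.0001  0.0011 -0.0052] turn [0.0114 0.0008 0.0047] F [-2.9 -1.2  7.1] w 0.0397 j7 -0.5
top [np.float64(4.11), np.float64(31.25), np.float64(-6.25), np.float64(0.0)]
scene [np.float64(1.85), np.float64(31.75), np.float64(-3.25), np.float64(5.0)]
t 13.75 pos [ 0.5851 -0.0542  0.0712] shift [-0.0001  0.0012 -0.0052] turn [0.0114 0.0008 0.0048] F [-1.6 -1.6  7.1] w 0.0396 j7 -0.5
```

Rows with no shift let the arm relax upwards, because each row starts from the measured pose. So I need a small down-offset in every row to hold the press.

Request:
apply_moves([
  {"translation": [0, 0, -0.002], "turn": [0.005, 0, 0], "hand": 0.0},
  {"translation": [0, 0, -0.002], "turn": [0, 0, 0], "hand": 0.0},
  {"translation": [0, 0, -0.0015], "turn": [0, 0, 0], "hand": 0.0},
])

```text
time: 14.05
ee_pos: [0.5851, -0.0542, 0.0669]
eef_rot: [0.757, 0.653, -0.002, 0.003]
ft_force: [-4.4, -1.9, 10.9]
width: 0.0396
```

Request:
apply_moves([
  {"translation": [0, 0, -0.001], "turn": [0, 0, 0], "hand": 0.0},
  {"translation": [0, 0, -0.0008], "turn": [0, 0, 0], "hand": 0.0},
  {"translation": [0, 0, -0.0008], "turn": [0, 0, 0], "hand": 0.0},
  {"translation": [0, 0, -0.0008], "turn": [0, 0, 0], "hand": 0.0},
  {"translation": [0, 0, -0.0008], "turn": [0, 0, 0], "hand": 0.0},
])

```text
time: 14.55
ee_pos: [0.5852, -0.0541, 0.0662]
eef_rot: [0.757, 0.653, -0.003, 0.004]
ft_force: [-5.3, -0.5, 12.9]
width: 0.0397
```

Request:
apply_moves([
  {"translation": [0, 0, -0.0008], "turn": [0, 0, 0], "hand": 0.0},
  {"translation": [0, 0, -0.0008], "turn": [0, 0, 0], "hand": 0.0},
  {"translation": [0, 0, -0.0008], "turn": [0, 0, 0], "hand": 0.0},
  {"translation": [0, 0, -0.0008], "turn": [0, 0, 0], "hand": 0.0},
  {"translation": [0, 0, -0.0008], "turn": [0, 0, 0], "hand": 0.0},
])

```text
time: 15.05
ee_pos: [0.5852, -0.0541, 0.0662]
eef_rot: [0.757, 0.653, -0.004, 0.005]
ft_force: [-5.8, -1.6, 12.9]
width: 0.0398
```

```bash
python3 meas.py b
python3 - <<'E'
import cv2,numpy as np
t=cv2.imread("pics/top_b.png");s=cv2.imread("pics/scene_b.png")
a=cv2.resize(t[165:240,290:390],(600,450),interpolation=cv2.INTER_CUBIC)[:, :400];b=cv2.resize(s[145:235,250:330],(400,450),interpolation=cv2.INTER_CUBIC)
cv2.imwrite("pics/mb.png",np.hstack([a,b]))
E
```

```text
t 15.05 pos [ 0.5852 -0.0541  0.0662] shift [-0.0002  0.0011 -0.0002] turn [0.0138 0.0002 0.005 ] F [-5.8 -1.6 12.9] w 0.0398 j7 -0.5
top [np.float64(4.27), np.float64(31.25), np.float64(-6.25), np.float64(0.0)]
scene [np.float64(1.66), np.float64(31.75), np.float64(-3.25), np.float64(5.0)]
t 15.35 pos [ 0.5852 -0.0541  0.0662] shift [-0.0002  0.0011 -0.0002] turn [0.0138 0.0003 0.005 ] F [-6.9 -1.4 13.8] w 0.0398 j7 -0.5
```

View pics/mb.png

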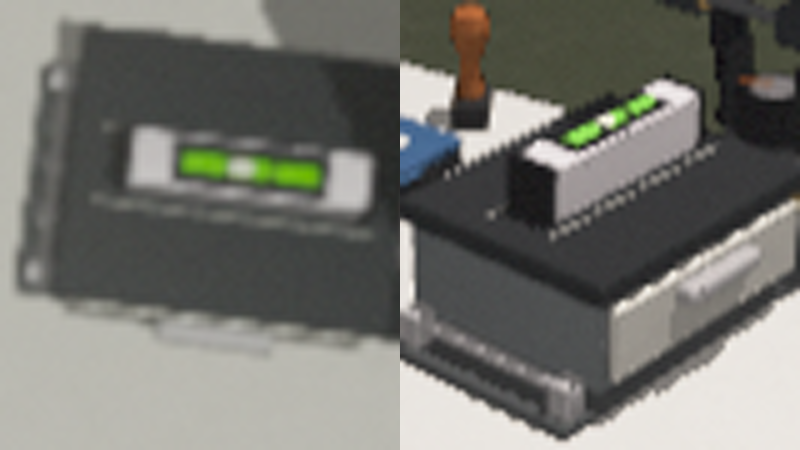

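Both crops show the bubble a little towards the +y end. The reading did not change between 7 N and 13 N, so the foot is seated. I'll turn clockwise and ease the press to about 10.5 N.

Request:
apply_moves([
  {"translation": [-0.0003, 0, -0.0003], "turn": [0.004, 0, -0.06], "hand": 0.0},
  {"translation": [-0.0003, 0, -0.0005], "turn": [0.003, 0, -0.06], "hand": 0.0},
  {"translation": [-0.0003, 0, -0.0006], "turn": [0.002, 0, -0.06], "hand": 0.0},
  {"translation": [-0.0002, 0, -0.0006], "turn": [0.002, 0, -0.06], "hand": 0.0},
  {"translation": [-0.0002, 0, -0.0006], "turn": [0.002, 0, 0], "hand": 0.0},
])

```text
time: 15.85
ee_pos: [0.5851, -0.0541, 0.0674]
eef_rot: [0.833, 0.554, -0.0, 0.002]
ft_force: [-4.1, -1.4, 10.3]
width: 0.0396
```

Request:
apply_moves([
  {"translation": [-0.0002, 0, -0.0006], "turn": [0.001, 0, 0], "hand": 0.0},
  {"translation": [-0.0002, 0, -0.0006], "turn": [0.001, 0, 0], "hand": 0.0},
  {"translation": [-0.0002, 0, -0.0006], "turn": [0.001, 0, 0], "hand": 0.0},
  {"translation": [-0.0002, 0, -0.0006], "turn": [0.001, 0, 0], "hand": 0.0},
  {"translation": [-0.0002, 0, -0.0006], "turn": [0.001, 0, 0], "hand": 0.0},
])

```text
time: 16.35
ee_pos: [0.5851, -0.0541, 0.0679]
eef_rot: [0.833, 0.553, 0.001, 0.001]
ft_force: [-4.4, -1.2, 10.1]
width: 0.0394
```

Request:
apply_moves([
  {"translation": [-0.0002, 0, -0.0006], "turn": [0.001, 0, 0], "hand": 0.0},
  {"translation": [-0.0002, 0, -0.0006], "turn": [0.001, 0, 0], "hand": 0.0},
  {"translation": [-0.0002, 0, -0.0006], "turn": [0.001, 0, 0], "hand": 0.0},
  {"translation": [-0.0002, 0, -0.0006], "turn": [0.001, 0, 0], "hand": 0.0},
  {"translation": [-0.0002, 0, -0.0006], "turn": [0.001, 0, 0], "hand": 0.0},
])

```text
time: 16.85
ee_pos: [0.5851, -0.0542, 0.0682]
eef_rot: [0.833, 0.553, 0.003, 0.001]
ft_force: [-3.2, -1.6, 10.7]
width: 0.0394
```

```bash
cat >> h.py <<'E'
def bal(name,img,P0,ang):
    """bubble offset (mm) from the green lengths left and right of it, area based"""
    c=calibration(name);u=np.array([np.cos(ang),np.sin(ang),0]);v=np.array([-u[1],u[0],0])
    s=np.arange(-.045,.045,.0005);t=np.arange(-.010,.0101,.001)
    px=np.array([[proj(name,P0+a*u+b*v,c) for a in s] for b in t],np.float32)
    f=cv2.remap(img,px[...,0].copy(),px[...,1].copy(),cv2.INTER_CUBIC).astype(float)
    sat=np.clip(f[...,1]-np.maximum(f[...,0],f[...,2])-25,0,None).sum(0)
    lo=np.minimum(f[...,0],f[...,2]);g=f[...,1]
    k=np.cumsum(sat);k/=k[-1]; on=(k>.08)&(k<.92)
    wt=np.exp(-.5*(t/.002)**2)
    row=np.argmax(np.clip(f[...,1]-f[...,2],0,None).sum(1));r=slice(max(row-2,0),row+3)
    b=lo[r].mean(0);b=np.where(on,b,0);b=np.clip(b-.5*b.max(),0,None);m=(b*s).sum()/b.sum()
    pk=np.percentile(sat,85);L=sat[s<m].sum()*.5/pk;R=sat[s>m].sum()*.5/pk
    cen=(sat*s).sum()/sat.sum()
    return {"bub":round(m*1e3,2),"L":round(L,1),"R":round(R,1),"d":round((L-R)/2,2)}
E
cat > meas.py <<'E'
from h import *
import sys
goal((.585,-.053,.066),float(sys.argv[2]))
for n in("top","scene"):
    im=np.mean([camera(n)[:,:,::-1].astype(np.float32) for _ in range(4)],0).round().astype(np.uint8);cv2.imwrite(f"pics/{n}_{sys.argv[1]}.png",im)
    a=(n,im,np.array([.607,.087,.113]),np.radians(81.8));print(n,[float(k) for k in bub(*a)],bal(*a))
goal((.585,-.053,.066),float(sys.argv[2]))
E
python3 meas.py c 68
python3 - <<'E'
from h import *
for n in("top","scene"):
    print(n,"desk",bal(n,cv2.imread(f"pics/{n}0.png"),np.array([.5035,.4236,.032]),np.radians(-64)),"b",bal(n,cv2.imread(f"pics/{n}_b.png"),np.array([.607,.087,.113]),np.radians(81.8)))
E
```

```text
t 16.85 pos [ 0.5851 -0.0542  0.0682] shift [-0.0001  0.0012 -0.0022] turn [-0.0022  0.0054  0.014 ] F [-3.2 -1.6 10.7] w 0.0394 j7 -0.72
top [1.78, 31.25, -6.25, 0.0] {'bub': np.float64(-4.46), 'L': np.float64(23.2), 'R': np.float64(19.6), 'd': np.float64(1.81)}
scene [1.33, 32.0, -4.0, 5.0] {'bub': np.float64(-2.73), 'L': np.float64(19.0), 'R': np.float64(20.7), 'd': np.float64(-0.82)}
t 17.25 pos [ 0.5851 -0.0541  0.0682] shift [-0.0001  0.0011 -0.0022] turn [-0.0022  0.0054  0.014 ] F [-4.  -1.8  9.7] w 0.0392 j7 -0.72
top desk {'bub': np.float64(0.1), 'L': np.float64(21.5), 'R': np.float64(21.4), 'd': np.float64(0.06)} b {'bub': np.float64(-1.98), 'L': np.float64(26.6), 'R': np.float64(18.3), 'd': np.float64(4.13)}
scene desk {'bub': np.float64(-0.79), 'L': np.float64(22.1), 'R': np.float64(21.4), 'd': np.float64(0.34)} b {'bub': np.float64(-1.12), 'L': np.float64(22.9), 'R': np.float64(20.6), 'd': np.float64(1.11)}
```

Turning 0.25 rad moved the bubble by about −2.5 mm in the top view, so the direction is right. The top view has almost no bias on the desk reference and now reads +1.8 mm. The oblique scene view reads between −0.8 and +1.3 mm. I'll turn a further −0.12 rad.

Request:
apply_moves([
  {"translation": [-0.0002, 0, -0.0006], "turn": [-0.002, 0.003, -0.06], "hand": 0.0},
  {"translation": [-0.0002, 0, -0.0006], "turn": [0, 0.002, -0.06], "hand": 0.0},
  {"translation": [-0.0002, 0, -0.0006], "turn": [0, 0.001, 0], "hand": 0.0},
  {"translation": [-0.0002, 0, -0.0006], "turn": [0, 0.001, 0], "hand": 0.0},
  {"translation": [-0.0002, 0, -0.0006], "turn": [0, 0, 0], "hand": 0.0},
])

```text
time: 17.75
ee_pos: [0.5852, -0.054, 0.0686]
eef_rot: [0.866, 0.5, -0.0, 0.001]
ft_force: [-3.6, -1.0, 9.8]
width: 0.0393
```

Request:
apply_moves([
  {"translation": [-0.0002, 0, -0.0006], "turn": [0, 0, 0], "hand": 0.0},
  {"translation": [-0.0002, 0, -0.0006], "turn": [0, 0, 0], "hand": 0.0},
  {"translation": [-0.0002, 0, -0.0006], "turn": [0, 0, 0], "hand": 0.0},
  {"translation": [-0.0002, 0, -0.0006], "turn": [0, 0, 0], "hand": 0.0},
  {"translation": [-0.0002, 0, -0.0006], "turn": [0, 0, 0], "hand": 0.0},
])

```text
time: 18.25
ee_pos: [0.5851, -0.054, 0.0688]
eef_rot: [0.866, 0.5, -0.0, 0.003]
ft_force: [-3.3, -1.0, 10.1]
width: 0.0394
```

Request:
apply_moves([
  {"translation": [-0.0002, 0, -0.0006], "turn": [0, 0, 0], "hand": 0.0},
  {"translation": [-0.0002, 0, -0.0006], "turn": [0, 0, 0], "hand": 0.0},
  {"translation": [-0.0002, 0, -0.0006], "turn": [0, 0, 0], "hand": 0.0},
  {"translation": [-0.0002, 0, -0.0006], "turn": [0, 0, 0], "hand": 0.0},
  {"translation": [-0.0002, 0, -0.0006], "turn": [0, 0, 0], "hand": 0.0},
])

```text
time: 18.75
ee_pos: [0.5851, -0.054, 0.0689]
eef_rot: [0.866, 0.5, 0.0, 0.004]
ft_force: [-3.7, -1.7, 9.5]
width: 0.0397
```

```bash
python3 meas.py d 60
python3 - <<'E'
import cv2,numpy as np
t=cv2.imread("pics/top_d.png");s=cv2.imread("pics/scene_d.png")
a=cv2.resize(t[178:208,305:355],(800,480),interpolation=cv2.INTER_CUBIC)[100:380];b=cv2.resize(s[150:190,265:315],(400,320),interpolation=cv2.INTER_CUBIC)
f=np.vstack([a,np.hstack([b,cv2.resize(t[160:240,290:390],(400,320))])]);cv2.imwrite("pics/md.png",f)
E
```

```text
t 18.75 pos [ 0.5851 -0.054   0.0689] shift [-0.0001  0.001  -0.0029] turn [ 0.0072  0.0049 -0.0005] F [-3.7 -1.7  9.5] w 0.0397 j7 -0.84
top [0.33, 31.5, -6.0, 0.0] {'bub': np.float64(-5.68), 'L': np.float64(21.6), 'R': np.float64(21.5), 'd': np.float64(0.06)}
scene [-0.09, 31.75, -3.25, 6.0] {'bub': np.float64(-3.4), 'L': np.float64(19.3), 'R': np.float64(21.1), 'd': np.float64(-0.92)}
t 19.15 pos [ 0.5851 -0.0539  0.0689] shift [-0.0001  0.0009 -0.0029] turn [ 0.0072  0.0048 -0.0005] F [-3.7 -1.   9.5] w 0.0395 j7 -0.84
```

View pics/md.png

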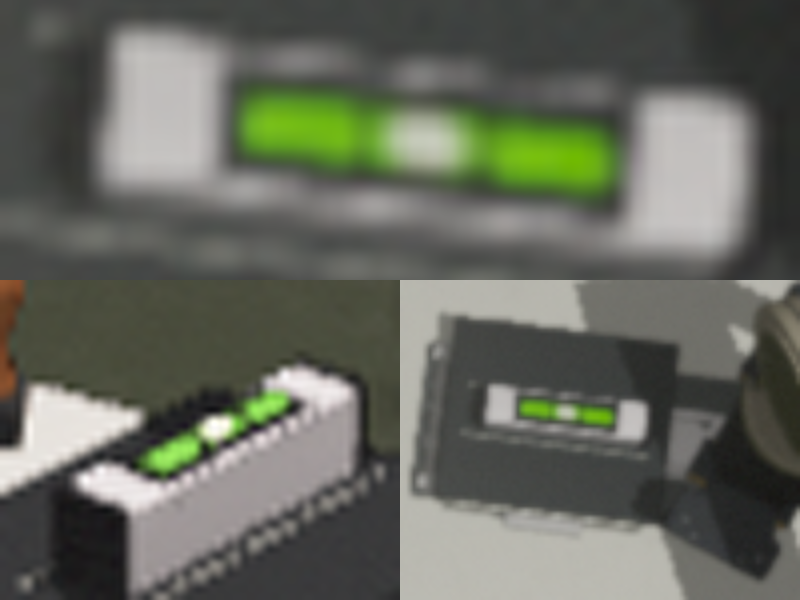

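The bubble is at x≈427. The marks are at 368 and 490 (middle 429), the vial spans 237–617, and the drawer is shut. I'll firm the press slightly, hold for a second, and check again.

Request:
apply_moves([
  {"translation": [-0.0001, 0, -0.0009], "turn": [0.002, 0.001, 0], "hand": 0.0},
  {"translation": [-0.0001, 0, -0.0007], "turn": [0.001, 0.001, 0], "hand": 0.0},
  {"translation": [-0.0001, 0, -0.0007], "turn": [0.001, 0, 0], "hand": 0.0},
  {"translation": [-0.0001, 0, -0.0007], "turn": [0.001, 0, 0], "hand": 0.0},
  {"translation": [-0.0001, 0, -0.0007], "turn": [0.001, 0, 0], "hand": 0.0},
])

```text
time: 19.65
ee_pos: [0.5851, -0.054, 0.0682]
eef_rot: [0.866, 0.5, 0.001, 0.002]
ft_force: [-4.1, -1.2, 10.2]
width: 0.0394
```

```bash
python3 meas.py e 60 && python3 meas.py f 60
```

```text
t 19.65 pos [ 0.5851 -0.054   0.0682] shift [-0.0001  0.001  -0.0022] turn [ 0.0034  0.0038 -0.0003] F [-4.1 -1.2 10.2] w 0.0394 j7 -0.83
top [0.33, 31.5, -6.0, 0.0] {'bub': np.float64(-5.67), 'L': np.float64(21.7), 'R': np.float64(21.6), 'd': np.float64(0.02)}
scene [-0.24, 31.75, -3.25, 6.0] {'bub': np.float64(-3.52), 'L': np.float64(19.3), 'R': np.float64(21.1), 'd': np.float64(-0.92)}
t 20.05 pos [ 0.5851 -0.054   0.0683] shift [-0.0001  0.001  -0.0023] turn [ 0.0035  0.0039 -0.0003] F [-3.7 -1.   9.8] w 0.0394 j7 -0.83
t 20.05 pos [ 0.5851 -0.054   0.0683] shift [-0.0001  0.001  -0.0023] turn [ 0.0035  0.0039 -0.0003] F [-3.7 -1.   9.8] w 0.0394 j7 -0.83
top [0.33, 31.5, -6.0, 0.0] {'bub': np.float64(-5.68), 'L': np.float64(21.7), 'R': np.float64(21.4), 'd': np.float64(0.14)}
scene [-0.24, 31.75, -3.25, 6.0] {'bub': np.float64(-3.53), 'L': np.float64(19.2), 'R': np.float64(21.0), 'd': np.float64(-0.93)}
t 20.45 pos [ 0.5851 -0.054   0.0682] shift [-0.0001  0.001  -0.0022] turn [ 0.0035  0.0038 -0.0003] F [-4.4 -0.4 10.1] w 0.0395 j7 -0.83
```

The readings are steady at about 10 N with the bubble centred, so I'm handing in.

```bash
python3 -c "
from bench import order
print(order.close_job())"
```

```text
the job is handed in; nothing more can be done
None
```

I finished the job and handed it in at about 20.5 s, still holding the knob pressed with the bubble centred; no verdict was reported.

- **Drawer:** I pushed it until it stopped with about 28 N at the predicted shut position. It looked flush in later pictures.
- **Level:** It lies on the plate between the two white lines and along them, and I let go of it. It may sit up to about 5 mm off the middle along the lines, because my two measurements put it on opposite sides (+3 mm and −5 mm).
- **Knob:** It is gripped at 39.5 mm opening and pressed with about 10 N. I took the foot as seated because the bubble did not move between 7 N and 13 N; I had no direct view of the foot. I turned it about 0.37 rad clockwise.
- **Bubble:** The top camera puts it 0 to 0.3 mm from the middle and about midway between the black marks, steady over 0.8 s. The oblique scene camera disagrees slightly, reading −0.2 to −0.9 mm. I trusted the top view because it read near zero with the level flat on the desk.
- **Other forces:** About 4 N of sideways force remained on the grip, and the press briefly reached 13.8 N, slightly above the 9–12 N range, before I eased it.
- **Other things on the desk:** I touched none of them on purpose, but I did not check their positions at the end.

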